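Show the partner of a pair of hand weights to the check-in camera

TASK

The hall's hand weights are being booked back in pair by pair, and one of a pair already lies on the small pad near the check-in camera: find its partner of the same size among the five on the big mat and pick it up. Show it to the camera: hold it in the air straight in front of the lens and in the middle of its view, one end face square to the lens (follow the camera's slant) and about 10 cm from the glass, and finish while still holding it there, quite still. Leave the other weights and everything else on the table where they lie, and do not touch the camera.

Things in the scene. Friction and masses are not known exactly. Their poses are not given: they have to be found in the camera images.
- small_a_center (a point): centre of one of the two small hand weights: grey vinyl dumbbell with six-sided heads, lying on a flat. Length 140 mm; heads 44 mm over the flats, 51 over the corners, 28 long; centre 22 mm above what it lies on; handle 26 mm thick, 84 long between the heads; 0.36 to 0.44 kg, balanced at the centre. x axis: along the handle; z: up as it lies. End faces alike.
- small_b_center (a point): centre of one of the two small hand weights: grey vinyl dumbbell with six-sided heads, lying on a flat. Length 140 mm; heads 44 mm over the flats, 51 over the corners, 28 long; centre 22 mm above what it lies on; handle 26 mm thick, 84 long between the heads; 0.36 to 0.44 kg, balanced at the centre. x axis: along the handle; z: up as it lies. End faces alike.
- medium_a_center (a point): centre of one of the two medium hand weights: grey vinyl dumbbell with six-sided heads, lying on a flat. Length 160 mm; heads 54 mm over the flats, 62 over the corners, 38 long; centre 27 mm above what it lies on; handle 26 mm thick, 84 long between the heads; 0.54 to 0.66 kg, balanced at the centre. x axis: along the handle; z: up as it lies. End faces alike.
- medium_b_center (a point): centre of one of the two medium hand weights: grey vinyl dumbbell with six-sided heads, lying on a flat. Length 160 mm; heads 54 mm over the flats, 62 over the corners, 38 long; centre 27 mm above what it lies on; handle 26 mm thick, 84 long between the heads; 0.54 to 0.66 kg, balanced at the centre. x axis: along the handle; z: up as it lies. End faces alike.
- large_a_center (a point): centre of one of the two large hand weights: grey vinyl dumbbell with six-sided heads, lying on a flat. Length 184 mm; heads 64 mm over the flats, 74 over the corners, 50 long; centre 32 mm above what it lies on; handle 26 mm thick, 84 long between the heads; 0.77 to 0.94 kg, balanced at the centre. x axis: along the handle; z: up as it lies. End faces alike.
- large_b_center (a point): centre of one of the two large hand weights: grey vinyl dumbbell with six-sided heads, lying on a flat. Length 184 mm; heads 64 mm over the flats, 74 over the corners, 50 long; centre 32 mm above what it lies on; handle 26 mm thick, 84 long between the heads; 0.77 to 0.94 kg, balanced at the centre. x axis: along the handle; z: up as it lies. End faces alike.
- pad_top (a point): centre of the top of the small black rubber pad (250 x 125 mm, 6 mm thick, fixed) at the left, near the camera. One of the six hand weights, any of them, lies at its middle; the other five lie side by side about 105 mm apart, handles roughly along world x, on the big rubber mat (250 x 530 mm, 6 mm thick, fixed) to its right
- lens (a point): centre of the front glass of the check-in camera (black, with a ring light 86 mm across, on a three-legged table stand at the left, glass 0.16 to 0.2 m above the table). x axis: straight out of the lens along its line of sight; y: to the camera's left; z: the camera's up. It looks to the right across the table, slanting upwards by 3 to 26 degrees; the tilt clamp is firm
- food_box: open clear plastic food box 120 x 120 x 70 mm, loose on the table, to be left alone; origin: centre of its underside
- box_lid: blue lid of the food box, flat, 126 x 126 x 9 mm, loose on the table, to be left alone; origin: centre of its underside
- bottle_cap: brass-coloured screw cap standing on its rim, 34 mm across, 20 mm high, loose on the table, to be left alone; origin: centre of its underside
- tape_roll: white roll of tape lying flat, 100 mm across, 38 mm high, loose on the table, to be left alone; origin: centre of its underside
- stopwatch: stopwatch lying flat, 58 mm across, 16 mm high, loose on the table, to be left alone; origin: centre of its underside
- spoon: steel spoon, 180 mm long, loose on the table, to be left alone; origin: centre of its underside
Mind the look-alikes: they are no part of the job. What is shaped like the part that bears small_a_center but brown or yellow is not meant.

How it is judged:
By the outcome, as a careful person would: the job done as asked, in the order asked, and still so for the second after the job is handed in, while the arm keeps its last pose, push and grip.
It also fails if it takes over 38 s, if anything falls off the work surface, if the arm or the gripper's body presses on something with over 40 N, if the wrist force passes 120 N, or if a joint passes its speed limit or range.

ROBOT

A 6-joint arm with a two-finger parallel gripper is mounted at the origin on the work surface. World frame = base frame: x ahead of the robot, y to its left, z up, the work surface at z = 0. Lengths are in m, angles in rad, forces in N, time in s.
With the tool pointing down it reaches from about 0.375 to 0.975 m from the base axis. Payload 3.8 kg.
Tool frame: the origin (TCP) lies midway between the tips of the shut fingers; the grasp point (between the pads) lies 19 mm behind it; z points along the fingers, y is the line along which they close (so a half turn about z gives the same grasp; the last joint's range is limited). The gripper opens to 85 mm and grips with 20 to 120 N. Pads are 22 mm wide; open, the fingers measure 114 mm over their backs; the gripper's body (76 mm by 85 mm) begins 54 mm behind the grasp point. The pads swing forward as they close: fully open they stand 13 mm farther back than shut.
Start: joints at [1.291, 0.264, 1.604, -0, 1.274, -0.037], TCP at [0.162, 0.655, 0.231] pointing down, gripper open.
Joint ranges: [-2.63, 2.63], [-0.94, 2.18], [0.31, 2.57], [-1.31, 4.45], [0, 2.66], [-2.55, 2.55]. Speed limits (rad/s): [2.57, 2.57, 3.14, 3.14, 3.14, 3.14].

INTERFACE

Orientations are given as a unit quaternion [w, x, y, z].
In Python, from cell import observe, read_camera, camera_info, sign_off, spot_in gives the robot as it stands.
- The arm moves only by the tool send_rows, never from a script. Its arguments are lists of equal length, an entry for each row: "travel": the shift along the tool's x, y, z in mm, a list of three; "angular": the turn, a rotation vector about the tool's x, y, z in degrees, a list of three. A call has 1 to 20 rows; each row is the pose to reach, as a shift and turn from the pose commanded when the call began, along the tool's axes at that moment; what a row does not reach only later rows make up. A row lasts 1/12 s, in which the tool goes at most 41.7 mm and 7.16 degrees, less where a joint would pass 70% of its speed; a pose out of reach is approached as far as the arm can. A call with a gripper value outside its range is refused whole. "gripper" is the gripper command: -1 is shut, 1 is fully open, values between are in proportion, set as the call begins (left out, the last holds). The fingers move at their own pace and stop on an object; "force" is the grip in N (left out, the last holds). Time passes only in rows, so rows that repeat a pose let the fingers close. It gives the time, the measured TCP pose, the force, the opening and the grip force at its end, in the units of the state.
- observe(): the state, without advancing time (a new reading comes with each control period).
- read_camera(name): name is "scene" or "top" or "wrist"; returns (picture, depth): 420x560x3 uint8, red, green, blue; 420x560 float32, m along the optical axis (not along the pixel's ray), 0 where there is no reading.
- camera_info(name): a dict with "intrinsics" (3x3 intrinsics, pixels), "D" ([k1, k2, p1, p2, k3] as OpenCV has them; the pictures are not rectified), "R" (3x3) and "t" (3): a world point X has camera coordinates R X + t; the wrist camera has in their place "T_tool_cam" (4x4, takes a point from camera to tool coordinates, whose origin is the TCP and whose axes are the flange's). Camera axes: x right, y down, z forward; pixel columns grow to the right and rows downward; lengths in m; the calibration is good to about 2 mm. A picture is of the moment at which its call begins: read the wrist's pose just before it. camera_info takes no time and is no camera call.
- sign_off(): hands the job in; it is judged then, once.
Trained networks look in the newest picture that a camera, given by its name, has taken for a name from the list of things; names that differ only in an ending like _2 or _b are one class to them, and where a whole thing is asked for, a point or a joint stands for the part that bears it (a point fixed in the world has none). Each returns a list of dicts, best first, with "confidence" (0 to 1); they miss things now and then, are a little off and sometimes report something else, mostly with a low value. They report only what shows in the picture. A call takes as long as a camera call. They do not tell look-alikes from the thing itself.
- spot_in(camera, thing): "box" ([left, top, right, bottom] in pixels, round what is visible of it).
The state is a dict: "time": time; "joint_pos": joint angles; "qd": joint speeds; "joint_torque": joint torques, N m; "position": TCP position; "tcp_rot": TCP orientation; "ft_force": force on the tool from outside, world axes, zero at the start; "moment": the same for the moment, N m; "finger_gap": finger opening in m; "finger_force": force on a finger pad.
Only numpy, scipy, OpenCV 4.12 (cv2) and the standard library are available. Lean on these libraries where they do the work, as an engineer would, in place of code of your own. Each camera call takes 0.05 s, during which the arm holds its last target. There are 200 camera calls.

## Working session

There is one attempt and no reset: what is moved stays moved. The work goes in short steps, Python scripts to look and compute and a tool call to move; the robot and the scene stay as the last step left them, time stands still between calls to the robot, and variables do not carry over. Pictures are saved under pics/ and viewed, at most 10 in all, crops included, and the job is handed in when it is done.

Besides the shell and the picture viewer there is one more tool, called after "Request:" as a command line: name --argument value ..., lists and objects as JSON in quotes. send_rows: Moves the arm, as the interface text tells. Its arguments: {"type":"object","properties":{"travel":{"type":"array","items":{"type":"array","items":{"type":"number"}}},"angular":{"type":"array","items":{"type":"array","items":{"type":"number"}}},"gripper":{"type":"number"},"force":{"type":"number"}},"required":["travel","angular"]}

```bash
mkdir -p pics
cat > h.py <<'E'
from cell import *
import numpy as np, cv2
from scipy.spatial.transform import Rotation as Ro
def tcp(s=None):
    s=s or observe(); q=s["tcp_rot"]; T=np.eye(4); T[:3,:3]=Ro.from_quat([q[1],q[2],q[3],q[0]]).as_matrix(); T[:3,3]=s["position"]; return T
def cloud(name):
    T=tcp(); p,d=read_camera(name); c=camera_info(name); K=np.array(c["intrinsics"]);h,w=d.shape
    uv=np.stack(np.meshgrid(np.arange(w),np.arange(h)),-1).reshape(-1,1,2).astype(np.float64)
    n=cv2.undistortPoints(uv,K,np.array(c["D"],float)).reshape(h,w,2)
    P=np.dstack([n*d[...,None],d])
    if name=="wrist": M=T@np.array(c["T_tool_cam"])
    else:
        M=np.eye(4);R=np.array(c["R"]);M[:3,:3]=R.T;M[:3,3]=-R.T@np.array(c["t"])
    X=P@M[:3,:3].T+M[:3,3]; X[d==0]=np.nan
    return p,X
def save(n,p): cv2.imwrite("pics/"+n+".png",p[...,::-1])
E
python3 - <<'E'
from h import *
for n in("scene","top"):
    p,X=cloud(n); save(n+"0",p); np.save(n+"0.npy",X)
    for t in("small_a_center","medium_a_center","large_a_center","lens","pad_top"):
        for r in spot_in(n,t)[:6]: print(n,t,np.round(r["box"]),round(r["confidence"],2))
    i=camera_info(n); print(-np.array(i["R"]).T@np.array(i["t"]))
print(observe())
E
```

```text
scene small_a_center [104. 323. 155. 364.] 0.89
scene small_a_center [200. 251. 240. 288.] 0.8
scene small_a_center [267. 152. 293. 180.] 0.68
scene medium_a_center [171. 272. 224. 322.] 0.95
scene medium_a_center [368. 108. 393. 134.] 0.72
scene large_a_center [269. 190. 324. 234.] 0.57
scene large_a_center [156. 216. 191. 250.] 0.53
scene lens [368. 106. 392. 137.] 0.55
scene pad_top [298. 171. 377. 217.] 0.68
[ 1.15539504 -0.72505847  1.00843254]
top small_a_center [353. 199. 376. 239.] 0.83
top small_a_center [188. 275. 234. 307.] 0.69
top small_a_center [451. 195. 478. 242.] 0.57
top small_a_center [328. 126. 372. 167.] 0.35
top medium_a_center [386. 185. 412. 237.] 0.7
top large_a_center [178. 137. 186. 148.] 0.72
top large_a_center [247. 186. 268. 248.] 0.71
top lens [ 79. 199. 109. 227.] 0.91
top lens [138. 153. 157. 173.] 0.32
top pad_top [179. 173. 220. 253.] 0.65
top pad_top [353. 197. 378. 241.] 0.2
[ 0.20466552 -0.038318    1.64290128]
{'time': 0.6, 'joint_pos': array([ 1.29108668e+00,  2.63854108e-01,  1.60396743e+00, -1.93173676e-05,
        1.27368558e+00, -3.68814436e-02]), 'qd': array([ 0.00066743, -0.00011392, -0.00050843,  0.00158112,  0.00045977,
        0.00064095]), 'joint_torque': array([ 7.59808813e-06, -5.14632797e+01, -3.67462671e+01, -9.68738118e-05,
        1.06990148e-03, -2.12504438e-05]), 'position': array([0.1623036 , 0.65521438, 0.2313283 ]), 'tcp_rot': array([1.58616737e-05, 1.21113213e-01, 9.92638700e-01, 4.07760156e-05]), 'ft_force': array([ 0.30169103, -0.03984365,  0.36089623]), 'moment': array([ 0.00728813, -0.02500973, -0.00832274]), 'finger_force': 0.0, 'finger_gap': 0.0851364454110504}
```

Run:
```python
import cv2,numpy as np
a=cv2.imread("pics/top0.png")[110:320,60:500]; cv2.imwrite("pics/topc.png",cv2.resize(a,None,fx=1.8,fy=1.8,interpolation=cv2.INTER_CUBIC))
```

```text
(no output)
```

View pics/topc.png

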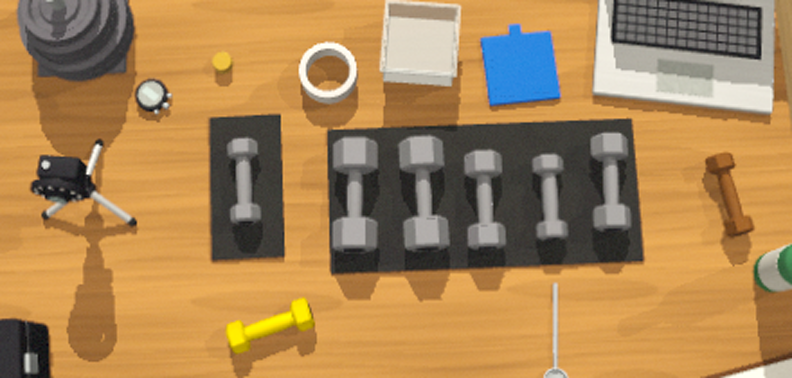

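View pics/scene0.png

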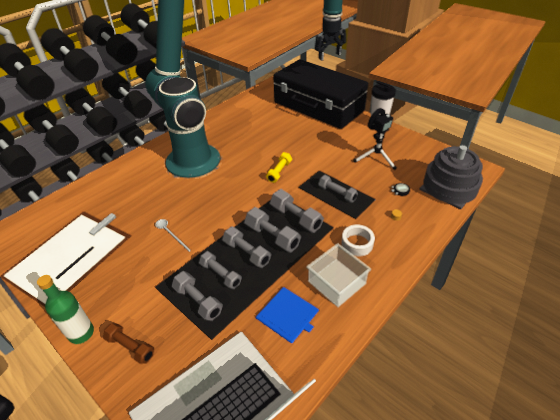

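The mat holds, left to right in the top picture: large (257,217), large (295,217), medium (329,220), small (365,219), medium (399,216). The one on the pad (195,211) looks small. The yellow (210,291) and brown (464,218) ones are look-alikes. I'll check the sizes by measurement.

Run:
```python
from h import *
X=np.load("top0.npy"); p=cv2.imread("pics/top0.png")
hsv=cv2.cvtColor(p,cv2.COLOR_BGR2HSV)
grey=(hsv[...,1]<40)&(hsv[...,2]>85)
for n,(u0,u1) in dict(pad=(180,215),L1=(240,275),L2=(277,314),M1=(315,344),S=(352,379),M2=(382,414)).items():
    m=np.zeros(grey.shape,bool); m[170:260,u0:u1]=1; m&=(X[...,2]>.018)&(X[...,2]<.12)&grey
    Q=X[m]; (c,s,a)=cv2.minAreaRect((Q[:,:2]*1000).astype(np.float32)); print(n,m.sum(),np.round(c),np.round(s),round(a,1),"ztop",np.round(np.percentile(Q[:,2],[50,90,98]),4))
for r in((215,195),(160,300),(215,94),(210,94)): print(r,X[r].round(3))
Y=np.load("scene0.npy")
m=np.zeros(Y.shape[:2],bool); m[100:145,360:398]=1; m&=(Y[...,2]>.1)&(Y[...,2]<.3)&(Y[...,1]>.2)
Q=Y[m]; print(len(Q),np.nanmin(Q,0),np.nanmax(Q,0))
save("cam",cv2.resize(np.hstack([cv2.imread("pics/scene0.png")[90:190,330:430],p[170:270,60:160],p[170:270,150:250]])[...,::-1],None,fx=2.6,fy=2.6))
```

```text
pad 522 [549. 210.] [141.  51.] 2.6 ztop [0.0416 0.0514 0.0552]
L1 1033 [516.  21.] [ 73. 185.] 88.5 ztop [0.0612 0.0726 0.0759]
L2 1031 [514. -92.] [186.  74.] 1.2 ztop [0.0611 0.0729 0.0761]
M1 743 [ 499. -194.] [ 63. 161.] 89.0 ztop [0.0495 0.0617 0.0649]
S 512 [ 502. -304.] [ 51. 141.] 89.3 ztop [0.0409 0.0513 0.0548]
M2 722 [ 521. -407.] [ 64. 161.] 87.7 ztop [0.0497 0.0619 0.0651]
(215, 195) [0.533 0.208 0.04 ]
(160, 300) [ 0.703 -0.118  0.002]
(215, 94) [0.51  0.461 0.203]
(210, 94) [0.529 0.469 0.183]
669 [0.38603351 0.43058465 0.10006133] [0.57204955 0.70624021 0.21369586]
```

View pics/cam.png

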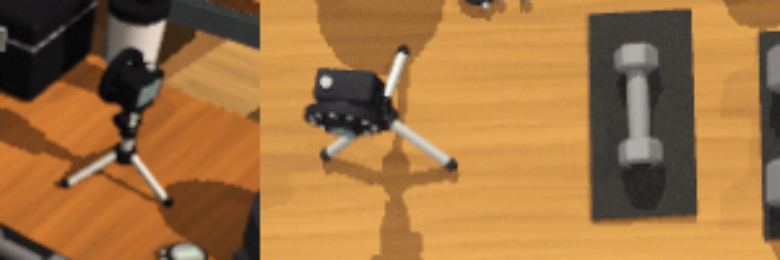

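Sizes settle it: the pad weight is 141×51 mm (small), and its only partner is S at (365,219), world (0.502,-0.304), 141×51 mm. The check-in camera shows its ring on the robot-facing side in top (about (94,214)); I need a closer look.

Run:
```python
from h import *
p,X=cloud("wrist"); print(camera_info("wrist")["T_tool_cam"]); print(tcp().round(3))
p2=cv2.imread("pics/top0.png")[...,::-1]
c=cv2.resize(p2[180:260,340:400],None,fx=5.25,fy=5.25)
save("w0",np.hstack([cv2.resize(p,(485,420)),c]))
```

```text
[[-9.08301541e-04 -9.48937424e-01 -3.15463058e-01  8.12576989e-02]
 [ 9.99999249e-01 -6.02234897e-04 -1.06769277e-03 -1.05326637e-03]
 [ 8.23190764e-04 -3.15463791e-01  9.48937258e-01 -1.43424522e-01]
 [ 0.00000000e+00  0.00000000e+00  0.00000000e+00  1.00000000e+00]]
[[-0.971  0.24   0.     0.162]
 [ 0.24   0.971  0.     0.655]
 [ 0.     0.    -1.     0.231]
 [ 0.     0.     0.     1.   ]]
```

View pics/w0.png

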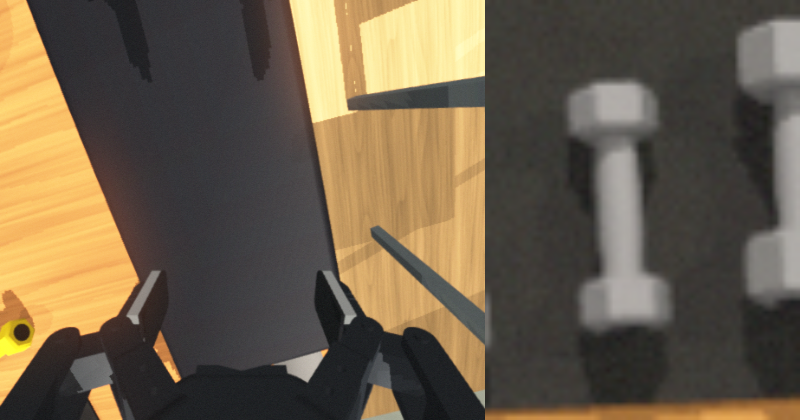

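Run:
```python
from h import *
X=np.load("top0.npy")
for r in range(194,232,3): print(r," ".join("%3d,%3d,%3d"%tuple(X[r,c]*1000) if X[r,c,2]>.02 else "     .     " for c in range(74,116,3)))
print(camera_info("wrist")["intrinsics"],camera_info("wrist")["D"])
Y=np.load("scene0.npy");m=np.zeros(Y.shape[:2],bool); m[95:150,355:400]=1; m&=(np.hypot(Y[...,0]-.51,Y[...,1]-.46)<.1)&(Y[...,2]>.1)
r,c=np.nonzero(m); print(r.min(),r.max(),c.min(),c.max())
for i in range(r.min(),r.max()+1,3): print(i," ".join("%3d,%3d,%3d"%tuple(Y[i,j]*1000) if m[i,j] else "     .     " for j in range(c.min(),c.max()+1,3)))
```

```text
194      .           .           .           .           .           .           .           .           .           .           .           .           .      611,464, 25
197      .           .           .      565,498,190 566,492,183 564,480,192 564,473,189 564,464,189 564,457,186 566,451,176      .           .           .      601,463, 27
200      .           .           .      557,499,187 557,490,188 555,479,193 556,473,187 555,464,189 554,454,192 553,445,195 556,441,180      .      588,467, 45 593,464, 25
203      .           .           .      548,497,190 547,487,194 547,480,190 546,471,193 546,463,190 546,455,189 546,446,190 548,441,178 554,441,153 580,468, 41      .     
206      .           .      541,508,184 539,496,193 539,488,192 539,480,190 539,472,188 537,462,192 537,454,191 538,447,188 541,442,174 545,441,152 570,468, 41      .     
209      .           .           .      532,498,187 525,480,213 530,480,189 531,474,183 530,463,189 530,455,188 529,445,191 534,445,167 536,441,153 543,441,123      .     
212      .      522,511,197 519,499,205 519,490,207 516,478,218 516,
[... 1867 characters left out ...]
4,462,190 570,474,186      .     
123 509,434,168 519,439,170 517,465,156 544,436,182 554,440,184 563,444,186 566,462,178 570,477,172      .     
126 510,436,155 517,445,153 530,443,160 544,440,167 557,438,174 564,448,172 566,466,164 567,489,152      .     
129      .      517,448,139 535,439,151 545,443,153 560,436,163 565,449,159 562,478,143      .           .     
132      .           .           .      536,463,126 561,437,150 565,454,143      .           .           .     
135      .           .      536,443,123 546,447,126 553,457,123 554,480,111      .           .           .     
138      .           .      536,446,108 551,442,117 550,467,103      .           .           .           .
```

Request:
send_rows --travel '[[-24,-26,-15],[-48,-52,-30],[-72,-78,-45],[-96,-104,-60],[-120,-130,-75],[-144,-156,-85],[-168,-182,-90],[-192,-208,-95],[-215,-234,-100],[-236,-256,-100],[-236,-256,-100],[-236,-256,-100]]' --angular '[[0,-3,0],[0,-6,0],[0,-9,0],[0,-12,0],[0,-15,0],[0,-18,0],[0,-21,0],[0,-24,0],[0,-25,0],[0,-25,0],[0,-25,0],[0,-25,0]]'

```text
time: 1.65
position: [0.3301, 0.3489, 0.3319]
tcp_rot: [0.215, 0.12, 0.969, -0.026]
ft_force: [0.0, 0.6, -0.2]
finger_gap: 0.0854
finger_force: 0.0
```

Run:
```python
from h import *
s=observe();print(s["time"],s["position"],s["joint_pos"].round(2))
p,X=cloud("wrist"); save("w1",p); np.save("w1.npy",X); print(spot_in("wrist","lens")[:3])
```

```text
1.65 [0.33014753 0.34886211 0.33186301] [ 1.06 -0.26  2.   -0.44  1.3  -0.17]
[{'box': [378.1, 210.8, 447.2, 274.8], 'confidence': 0.96}]
```

View pics/w1.png

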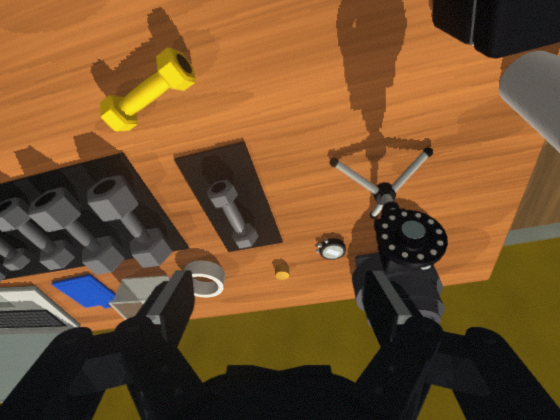

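The wrist view shows the lens (414,230) with the dotted ring light, facing the robot side (-x) and upward. Fitting the ring plane.

```bash
cat > fit.py <<'E'
from h import *
def fit(X,p,box,c0):
    l,t,r,b=[int(v) for v in box]; vv,uu=np.mgrid[t-6:b+7,l-6:r+7]; Q=X[t-6:b+7,l-6:r+7].reshape(-1,3); U=np.c_[uu.ravel(),vv.ravel()]
    ok=np.isfinite(Q).all(1)&(np.linalg.norm(Q-c0,axis=1)<.065); Q=Q[ok];U=U[ok]
    rng=np.random.default_rng(0); best=None;bn=0
    for _ in range(800):
        a=Q[rng.choice(len(Q),3,False)]; n=np.cross(a[1]-a[0],a[2]-a[0]); L=np.linalg.norm(n)
        if L<2e-4: continue
        k=abs((Q-a[0])@(n/L))<.003
        if k.sum()>bn: bn=k.sum();best=k
    for _ in range(5):
        m=Q[best].mean(0); n=np.linalg.svd(Q[best]-m)[2][2]; n*=-np.sign(n[0]); best=abs((Q-m)@n)<.004
    e1=np.cross([0,0,1],n); e1/=np.linalg.norm(e1); e2=np.cross(n,e1); A=np.c_[(Q[best]-m)@e1,(Q[best]-m)@e2]
    (cc,rr)=cv2.minEnclosingCircle((A*1000).astype(np.float32)); C=m+e1*cc[0]/1000+e2*cc[1]/1000
    el=cv2.fitEllipse(cv2.convexHull(U[best].astype(np.float32))) 
    print(len(Q),bn,"centroid",m.round(4),"circle",C.round(4),"r",rr,"extent",np.ptp(A,axis=0).round(4),"mid",(m+e1*(A[:,0].max()+A[:,0].min())/2+e2*(A[:,1].max()+A[:,1].min())/2).round(4))
    print("n",n.round(4),"elev",np.degrees(np.arcsin(n[2])).round(2),"yaw",np.degrees(np.arctan2(n[1],n[0])).round(2),"ell",el, "res",np.std((Q[best]-m)@n))
    return C,n,(Q-m)@n,U,best,A
E
python3 - <<'E'
from fit import *
X=np.load("w1.npy");p=cv2.imread("pics/w1.png")
C,n,d,U,k,A=fit(X,p,[378,208,447,268],np.array([.508,.475,.172]))
# depth offset of the glass centre
for v in range(215,250,5): print(v,[int(1000*(X[v,u]-C)@n) for u in range(385,445,6)])
X=np.load("scene0.npy"); fit(X,p,[366,104,392,138],C)
X=np.load("top0.npy"); fit(X,p,[75,207,112,225],C)
E
```

```text
3643 2126 centroid [0.5115 0.4756 0.1772] circle [0.5111 0.477  0.1713] r 43.60367965698242 extent [0.0853 0.0858] mid [0.5111 0.4766 0.172 ]
n [-0.9876  0.1125  0.1094] elev 6.28 yaw 173.5 ell ((411.6968078613281, 237.12014770507812), (54.375118255615234, 72.40524291992188), 106.47703552246094) res 0.0011567138994284679
215 [-30, 1, 0, 0, 0, 0, -1, 0, -164, -165]
220 [1, 0, 0, 9, 9, 9, -1, 0, 0, -182]
225 [0, 0, -8, 11, 10, 11, 11, 0, 0, 0]
230 [0, -8, 8, 10, 9, 10, 12, 10, 0, 1]Traceback (most recent call last):
  File "<stdin>", line 5, in <module>
ValueError: cannot convert float NaN to integer
```

```bash
cat >> h.py <<'E'
def goal(pos,z,x):
    z=np.array(z,float)/np.linalg.norm(z); x=np.array(x,float); x-=z*(x@z); x/=np.linalg.norm(x)
    T=np.eye(4); T[:3,:3]=np.c_[x,np.cross(z,x),z]; T[:3,3]=pos; return T
def delta(T,T0=None):
    D=np.linalg.inv(tcp() if T0 is None else T0)@T; return (D[:3,3]*1000).round(1),Ro.from_matrix(D[:3,:3]).as_rotvec(degrees=True).round(2)
E
python3 - <<'E'
from h import *
print(delta(goal([.502,-.304,.16],[0,0,-1],[-np.cos(.012),np.sin(.012),0])))
E
```

```text
(array([-222.2, -593.8,  292. ]), array([ -2.83,  24.87, -13.05]))
```

Request:
send_rows --travel '[[-12,-33,16],[-25,-66,32],[-37,-99,49],[-49,-132,65],[-62,-165,81],[-74,-198,97],[-86,-231,114],[-99,-264,130],[-111,-297,146],[-123,-330,162],[-136,-363,178],[-148,-396,195],[-160,-429,211],[-173,-462,227],[-185,-495,243],[-198,-528,260],[-210,-561,276],[-222.2,-593.8,292],[-222.2,-593.8,292],[-222.2,-593.8,292]]' --angular '[[-0.2,1.5,-0.8],[-0.3,3,-1.6],[-0.5,4.5,-2.4],[-0.7,6,-3.1],[-0.85,7.5,-3.9],[-1,9,-4.7],[-1.2,10.5,-5.5],[-1.4,12,-6.3],[-1.5,13.5,-7.1],[-1.7,15,-7.9],[-1.9,16.5,-8.7],[-2,18,-9.4],[-2.2,19.5,-10.2],[-2.4,21,-11],[-2.6,22.5,-11.8],[-2.7,24,-12.6],[-2.83,24.87,-13.05],[-2.83,24.87,-13.05],[-2.83,24.87,-13.05],[-2.83,24.87,-13.05]]' --gripper 0.4

```text
time: 3.42
position: [0.5029, -0.3053, 0.1584]
tcp_rot: [-0.001, 0.006, 1.0, 0.0]
ft_force: [0.2, 0.8, 0.5]
finger_gap: 0.0602
finger_force: 0.0
```

Run:
```python
from h import *
s=observe();print(s["time"],s["position"],s["joint_pos"].round(2))
p,X=cloud("wrist"); save("w2",p)
m=(X[...,2]>.018)&(X[...,2]<.06)&(abs(X[...,1]+.304)<.045)&(abs(X[...,0]-.502)<.09)
m&=cv2.cvtColor(p,cv2.COLOR_RGB2HSV)[...,2]>85
Q=X[m]; print(len(Q),cv2.minAreaRect((Q[:,:2]*1000).astype(np.float32)),Q[:,2].max())
h=Q[(abs(Q[:,0]-.502)<.03)]; k=np.polyfit(h[:,0]-.502,h[:,1],1); print("handle",k, np.ptp(h[:,1]-np.polyval(k,h[:,0]-.502)),h[:,2].max())
```

```text
3.4167 [ 0.50293875 -0.30527049  0.15837186] [-0.59  0.16  1.87 -0.    1.12 -2.15]
5492 ((500.4171447753906, -305.2568664550781), (50.94355773925781, 139.15928649902344), 89.53192138671875) 0.05293733069148032
handle [-0.00763272 -0.30539072] 0.025603292908526698 0.04331579621681064
```

View pics/w2.png

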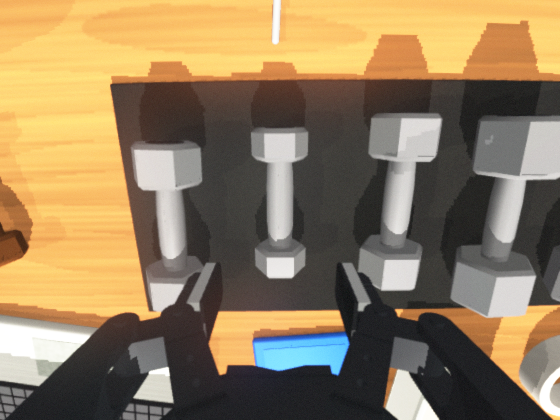

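Request:
send_rows --travel '[[2,0,35],[2,0,70],[2,0,100],[2,0,120],[2,0,135],[2,0,143],[2,0,147],[2,0,147]]' --angular '[[0,0,0],[0,0,0],[0,0,0],[0,0,0],[0,0,0],[0,0,0],[0,0,0],[0,0,0]]'

```text
time: 4.13
position: [0.5005, -0.3035, 0.0135]
tcp_rot: [-0.0, 0.005, 1.0, -0.0]
ft_force: [-0.0, 0.1, 0.9]
finger_gap: 0.0601
finger_force: 0.0
```

Request:
send_rows --travel '[[0,0,0],[0,0,0],[0,0,0],[0,0,0],[0,0,0],[0,0,0],[0,0,0],[0,0,0]]' --angular '[[0,0,0],[0,0,0],[0,0,0],[0,0,0],[0,0,0],[0,0,0],[0,0,0],[0,0,0]]' --gripper -1 --force 80

```text
time: 4.8
position: [0.5016, -0.3052, 0.0155]
tcp_rot: [0.001, 0.006, 1.0, -0.001]
ft_force: [-0.1, 2.0, 6.5]
finger_gap: 0.0237
finger_force: 78.3
```

Request:
send_rows --travel '[[0,0,-3],[0,0,-8],[0,0,-15],[0,0,-25],[0,0,-40],[0,0,-60],[0,0,-85],[0,0,-110],[0,0,-135],[0,0,-155],[0,0,-165],[0,0,-170],[0,0,-170]]' --angular '[[0,0,0],[0,0,0],[0,0,0],[0,0,0],[0,0,0],[0,0,0],[0,0,0],[0,0,0],[0,0,0],[0,0,0],[0,0,0],[0,0,0],[0,0,0]]'

```text
time: 5.88
position: [0.5007, -0.3048, 0.1848]
tcp_rot: [0.001, 0.006, 1.0, -0.001]
ft_force: [0.3, -0.2, -3.8]
finger_gap: 0.0234
finger_force: 78.7
```

```bash
cat > held.py <<'E'
from h import *
def held(name="x"):
    T=tcp(); p,X=cloud("wrist"); save(name,p)
    L=(X-T[:3,3])@T[:3,:3]   # tool coords
    hsv=cv2.cvtColor(p,cv2.COLOR_RGB2HSV)
    m=(abs(L[...,1])<.032)&(L[...,2]>-.06)&(L[...,2]<.02)&(abs(L[...,0])<.1)
    a=m&(L[...,0]>.035); b=m&(L[...,0]<-.035)
    for k,q in(("near",a),("far",b)):
        Q=L[q]
        if len(Q)>20: print(k,len(Q),"x",np.percentile(Q[:,0],[2,98]).round(4),"y",np.percentile(Q[:,1],[2,50,98]).round(4),"z",np.percentile(Q[:,2],[2,50,98]).round(4))
    return p,L,m
E
python3 - <<'E'
from held import *
s=observe();print(s["time"],s["position"],s["ft_force"],s["moment"],s["finger_gap"],s["finger_force"],s["joint_pos"].round(2))
held("w3")
E
```

```text
5.8833 [ 0.50072463 -0.30480793  0.18483365] [ 0.27700328 -0.22537151 -3.77548562] [ 0.02228311  0.00563659 -0.02656456] 0.023385445746765165 78.70443820953369 [-0.59  0.13  1.85 -0.    1.16 -2.15]
near 8771 x [0.0366 0.0709] y [-0.0244 -0.0012  0.0218] z [-0.0364 -0.0338 -0.0131]
far 1154 x [-0.043  -0.0355] y [-0.0187 -0.0014  0.0164] z [-0.0249 -0.0192 -0.0018]
```

View pics/w3.png

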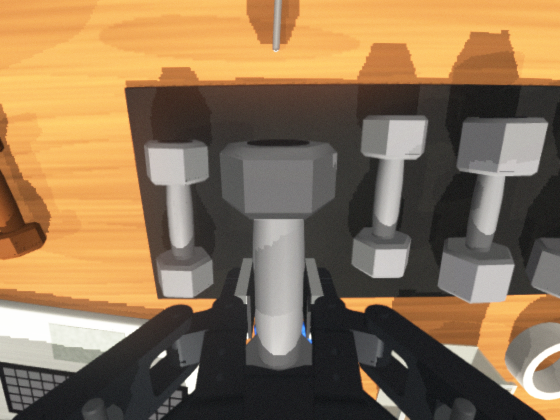

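Run:
```python
from held import *
p,L,m=held("w3b")
Q=L[m&(L[...,0]>.047)&(L[...,0]<.069)&(abs(L[...,1]+.001)<.009)&(L[...,2]<-.028)]
A=np.c_[Q[:,0]-.058,Q[:,1]+.001,np.ones(len(Q))]; c=np.linalg.lstsq(A,Q[:,2],rcond=None)[0]; print("top plane",len(Q),c,"pitch deg",np.degrees(c[0]),"roll",np.degrees(c[1]))
# handle: centre line y and crest z versus x
H=L[m&(L[...,0]>.018)&(L[...,0]<.040)&(abs(L[...,1]+.001)<.016)&(L[...,2]<-.012)]
for lo in np.arange(.018,.04,.004):
    q=H[(H[:,0]>=lo)&(H[:,0]<lo+.004)]
    if len(q)>15: print(lo.round(3),len(q),"ymid",((np.percentile(q[:,1],1)+np.percentile(q[:,1],99))/2).round(4),"crest",np.percentile(q[:,2],3).round(4))
```

```text
near 8787 x [0.0366 0.0709] y [-0.0244 -0.0012  0.0219] z [-0.0364 -0.0338 -0.0129]
far 1161 x [-0.0431 -0.0354] y [-0.0187 -0.0014  0.0164] z [-0.025  -0.0192 -0.0018]
top plane 2881 [ 0.03919216 -0.00261057 -0.03523609] pitch deg 2.2455452603034307 roll -0.14957440183769713
0.018 428 ymid -0.0011 crest -0.0263
0.022 443 ymid -0.001 crest -0.0262
0.026 432 ymid -0.0009 crest -0.026
0.03 460 ymid -0.0014 crest -0.0257
0.034 431 ymid -0.0011 crest -0.0259
0.038 105 ymid -0.0006 crest -0.0257
```

Run:
```python
from h import *
n=np.array([-.9876,.1125,.1094]); n/=np.linalg.norm(n)
X=np.load("w1.npy"); B=X[222:240,405:422].reshape(-1,3); B=X[195:280,375:450].reshape(-1,3)
C=np.array([.5111,.4768,.1717]); d=(B-C)@n; r=np.linalg.norm((B-C)-np.outer(d,n),axis=1); g=(d>.006)&(d<.016)&(r<.035)
e=B[g]; print("glass mean",e.mean(0).round(4),g.sum(),"d",np.percentile(d[g],[5,50,95]).round(4)); 
e1=np.cross([0,0,1],n);e1/=np.linalg.norm(e1);e2=np.cross(n,e1);a=(e-C)@e1;b=(e-C)@e2;print("mid offs",(a.min()+a.max())/2,(b.min()+b.max())/2,np.ptp(a),np.ptp(b))
G=C+np.median(d[g])*n; W=G+.170*n; print("G",G.round(4),"W",W.round(4))
at=np.array([.9994,0,.035]); at/=np.linalg.norm(at); c=np.array([.001,-.0012,-.0142])
yw=np.cross([0,0,-1],n); yw/=np.linalg.norm(yw)
F=np.c_[n,yw,np.cross(n,yw)]; ft=np.c_[at,[0,1,0],np.cross(at,[0,1,0])]
R=F@ft.T; T=np.eye(4);T[:3,:3]=R;T[:3,3]=W-R@c; np.save("T.npy",T); print("TCP",T.round(4))
H=T.copy();H[2,3]+=.06;print("hover",delta(H),"then final z+60 world")
for f in("top0.npy","w1.npy"):
    P=np.load(f).reshape(-1,3); k=(abs(P[:,0]-.3)<.16)&(abs(P[:,1]-.5)<.14)&(P[:,2]>.06)&(P[:,0]<.45); Q=P[k]; print(f,k.sum(),Q.min(0) if len(Q) else"",Q.max(0) if len(Q) else"")
```

```text
glass mean [0.5012 0.4771 0.1745] 640 d [0.0081 0.0103 0.0115]
mid offs -0.00017159100921143935 -3.4531243597028805e-05 0.03805566945735528 0.03940983029133306
G [0.501  0.478  0.1728] W [0.3331 0.4971 0.1914]
TCP [[-0.9832  0.1132 -0.1432  0.3322]
 [ 0.112   0.9936  0.0163  0.4984]
 [ 0.1441  0.     -0.9896  0.1772]
 [ 0.      0.      0.      1.    ]]
hover (array([176.8, 800.3, -54.6]), array([-0.42,  8.18,  5.82])) then final z+60 world
top0.npy 3879 [0.14003783 0.39861539 0.06043946] [0.43411641 0.63994806 0.67570822]
w1.npy 25682 [0.27409962 0.36000049 0.06032824] [0.43155672 0.63999898 0.41280712]
```

Run:
```python
from h import *
X=np.load("w1.npy")[0:60,430:560].reshape(-1,3); Q=X[(X[:,2]>.04)&(X[:,2]<.3)]; print(np.nanmin(Q,0),np.nanmax(Q,0))
k=Q[Q[:,2]>.1]; print(len(k), k[k[:,0].argmax()],k[k[:,1].argmin()])
```

```text
[0.27481507 0.53983506 0.04000753] [0.38229856 0.69125235 0.15288173]
4577 [0.32302376 0.55110287 0.1401496 ] [0.27961082 0.53983506 0.12772861]
```

Request:
send_rows --travel '[[1.3,6,-1],[3.5,16,-4],[6.6,30,-8],[10.6,48,-13],[15.2,69,-18],[20.3,92,-23],[25.6,116,-28],[31,140,-33],[36.2,164,-38],[41.5,188,-43],[46.8,212,-48],[52.2,236,-52],[57.5,260,-54],[62.8,284,-54.6],[68,308,-54.6],[73.4,332,-54.6],[78.7,356,-54.6],[84,380,-54.6],[89.3,404,-54.6],[94.6,428,-54.6]]' --angular '[[0,0,0],[0,0,0],[0,0,0],[0,0,0],[0,0,0],[0,0,0],[0,0,0],[0,0,0],[0,0,0],[0,0,0],[0,0,0],[0,0,0],[0,0,0],[0,0,0],[0,0,0],[0,0,0],[0,0,0],[0,0,0],[0,0,0],[0,0,0]]'

```text
time: 7.65
position: [0.4088, 0.1264, 0.2375]
tcp_rot: [-0.0, 0.005, 1.0, -0.0]
ft_force: [0.3, 0.0, -5.0]
finger_gap: 0.0237
finger_force: 78.8
```

Request:
send_rows --travel '[[5.3,24,0],[10.6,48,0],[15.9,72,0],[21.2,96,0],[26.5,120,0],[31.8,144,0],[37.1,168,0],[42.4,192,0],[47.7,216,0],[53,240,0],[58.3,264,0],[63.6,288,0],[68.5,310,0],[72.7,329,0],[76,344,0],[78.6,356,0],[80.4,364,0],[81.5,369,0],[82.2,372,0],[82.2,372.3,0]]' --angular '[[0,0.4,0.3],[0,0.9,0.6],[-0.1,1.4,1],[-0.1,2,1.4],[-0.1,2.6,1.8],[-0.2,3.2,2.2],[-0.2,3.8,2.6],[-0.2,4.4,3],[-0.2,5,3.5],[-0.3,5.6,3.9],[-0.3,6.2,4.4],[-0.3,6.8,4.8],[-0.4,7.3,5.2],[-0.4,7.7,5.5],[-0.4,8,5.7],[-0.4,8.2,5.8],[-0.4,8.2,5.8],[-0.4,8.2,5.8],[-0.4,8.2,5.8],[-0.4,8.2,5.8]]'

```text
time: 9.32
position: [0.3327, 0.4979, 0.2372]
tcp_rot: [-0.071, 0.056, 0.996, 0.003]
ft_force: [-0.5, 0.3, -4.4]
finger_gap: 0.0236
finger_force: 78.8
```

Run:
```python
from held import *
s=observe();print(s["time"],s["position"],s["finger_gap"],s["finger_force"],s["joint_pos"].round(2))
print(delta(np.load("T.npy")))
p,L,m=held("w4")
Q=L[m&(L[...,0]>.047)&(L[...,0]<.069)&(abs(L[...,1]+.001)<.009)&(L[...,2]<-.025)]
c=np.linalg.lstsq(np.c_[Q[:,0]-.058,Q[:,1]+.001,np.ones(len(Q))],Q[:,2],rcond=None)[0]; print(c)
```

```text
9.3167 [0.3326533  0.49787027 0.23720526] 0.023578651144775784 78.81362915039062 [ 0.87  0.17  1.72  0.12  1.34 -0.62]
(array([-8. ,  0.6, 59.4]), array([-0.1 ,  0.1 ,  0.02]))
near 8780 x [0.0366 0.0709] y [-0.0244 -0.0013  0.0219] z [-0.0363 -0.0337 -0.0129]
far 1155 x [-0.043  -0.0353] y [-0.0187 -0.0014  0.0163] z [-0.025  -0.0191 -0.0016]
[ 0.04061346 -0.00159787 -0.03517473]
```

Weight unchanged in the grip. Lower to the presenting pose.

Request:
send_rows --travel '[[-0.7,0,5],[-2,0,15],[-3.6,0,27],[-5.2,0,39],[-6.6,0,49],[-7.5,0.5,56],[-8,0.5,59],[-8,0.5,59.4],[-8,0.5,59.4],[-8,0.5,59.4]]' --angular '[[0,0,0],[0,0,0],[0,0,0],[0,0,0],[0,0,0],[0,0,0],[0,0,0],[0,0,0],[0,0,0],[0,0,0]]'

```text
time: 10.2
position: [0.3326, 0.4989, 0.178]
tcp_rot: [-0.071, 0.056, 0.996, 0.004]
ft_force: [-0.8, -0.7, -2.9]
finger_gap: 0.0234
finger_force: 78.8
```

Run:
```python
from held import *
s=observe();print(s["time"],s["position"],s["ft_force"],np.abs(s["qd"]).max(),s["finger_gap"])
print(delta(np.load("T.npy")))
G=np.array([.501,.478,.1728]); n=np.array([-.9876,.1125,.1094]); n/=np.linalg.norm(n)
p,X=cloud("scene"); save("s5",np.hstack([cv2.resize(p[70:190,290:430],None,fx=4,fy=4)])); np.save("s5.npy",X)
p2,X2=cloud("top"); np.save("t5.npy",X2); save("t5",cv2.resize(p2[130:260,50:220],None,fx=4,fy=4))
# weight points, in lens frame
e1=np.cross([0,0,1],n);e1/=np.linalg.norm(e1);e2=np.cross(n,e1)
for nm,X,P in(("scene",X,p),("top",X2,p2)):
    D=X-G; q=np.stack([D@n,D@e1,D@e2],-1); k=(q[...,0]>.06)&(q[...,0]<.26)&(abs(q[...,1])<.03)&(abs(q[...,2])<.03); Q=q[k]
    print(nm,k.sum(), Q.min(0).round(3) if len(Q) else "",Q.max(0).round(3) if len(Q) else "")
    f=Q[(Q[:,0]<.135)]
    if len(f): print("front head",len(f),np.percentile(f,[2,50,98],axis=0).round(4).tolist())
```

```text
10.2 [0.33264094 0.49885625 0.17800005] [-0.81772013 -0.74011486 -2.94563844] 0.005216170305610703 0.023447840142440186
(array([ 0.3, -0.5,  0.8]), array([-0.02,  0.14,  0.02]))
scene 327 [ 0.093 -0.025 -0.025] [0.234 0.028 0.03 ]
front head 132 [[0.0934, -0.0165, -0.021], [0.1039, 0.0098, 0.0053], [0.1329, 0.0253, 0.0206]]
top 127 [ 0.098 -0.013 -0.005] [0.128 0.025 0.026]
front head 127 [[0.0991, -0.0096, -0.0029], [0.111, 0.0126, 0.0137], [0.1273, 0.0235, 0.0232]]
```

View pics/s5.png

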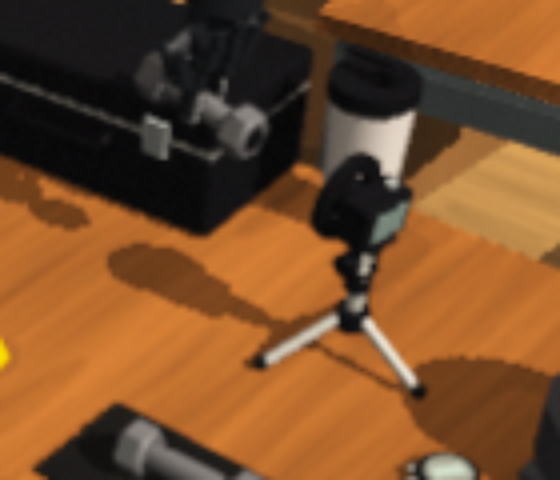

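View pics/t5.png

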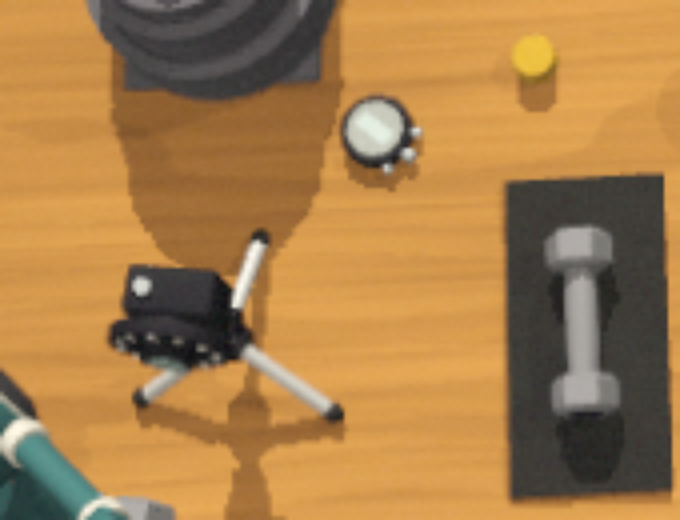

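The scene view shows the weight at (225,125) in the crop. Its near end face points at the lens (345,195), about 10 cm from the glass and centred to within a few mm. Nothing else has moved, and the arm is still.

```bash
python3 -c "
from cell import *
print(sign_off())"
```

```text
the job is handed in; nothing more can be done
None
```

I picked up the small weight that pairs with the one on the pad and handed the job in, with the arm holding it still, one end face square to the lens, centred and about 10 cm from the glass.

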